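# Close the battery bay and change over to battery

### The arm

A 6-joint arm with a two-finger parallel gripper is mounted at the origin on the work surface. World frame = base frame: x ahead of the robot, y to its left, z up, the work surface at z = 0. Lengths are in m, angles in rad, forces in N, time in s.
With the tool pointing down it reaches from about 0.35 to 0.775 m from the base axis. Payload 5.5 kg.
Tool frame: the origin (TCP) lies at the very end of the fingers, on their centre line; the grasp point (between the pads) lies 19 mm behind it; z points along the fingers, y is the line along which they close (so a half turn about z gives the same grasp; the last joint's range is limited). The gripper opens to 85 mm and grips with 20 to 120 N. Pads are 22 mm wide; open, the fingers measure 114 mm over their backs; the gripper's body (76 mm by 85 mm) begins 54 mm behind the grasp point. The pads swing forward as they close: fully open they stand 13 mm farther back than shut.
Start: joints at [-1.459, 0.313, 0.046, 1.304, 0, 1.431], TCP at [0.143, -0.557, 0.231] pointing down, gripper open.
Joint ranges: [-2.76, 2.76], [-0.86, 1.69], [-1.03, 1.26], [-2.2, 2.34], [-1.47, 1.5], [-3.14, 3.14]. Speed limits (rad/s): [2.57, 2.57, 3.14, 3.14, 3.14, 3.14].

### API

Orientations are given as a unit quaternion [w, x, y, z].
In Python, from workcell import env, cams, ticket, spotter gives the robot as it stands.
- The arm moves only by the tool jog_arm, never from a script. Its argument "increments" is a list that holds one entry, the list of rows, each a list of 7 numbers: the shift along the tool's x, y, z in units of 0.25 m (1.0 is 0.25 m), then the turn, a rotation vector about the tool's x, y, z in units of 180 degrees (1.0 is 180 degrees), then the closure in counts, from 0 (fully open) to 255 (shut). A call has 1 to 20 rows; each row shifts and turns the commanded pose from where the row before left it, along the tool's axes as they then stand; what a row does not reach is not made up. A row lasts 1/10 s, in which the tool goes at most 50 mm and 8.59 degrees, less where a joint would pass 70% of its speed; a pose out of reach is approached as far as the arm can. A call with a number of a shift or a turn outside -1 to 1 is refused whole. A call with a gripper value outside its range is refused whole. The fingers move at their own pace and stop on an object; "force" is the grip in N (left out, the last holds). Time passes only in rows, so rows that do not move let the fingers close. It gives the time, the measured TCP pose, the force, the opening and the grip force at its end, in the units of the state.
- env.get_state(): the state, without advancing time (a new reading comes with each control period).
- cams.read_camera(name): name is "scene" or "top" or "wrist"; returns a dict with "pixels" (400x640x3 uint8, red, green, blue), "fx", "fy", "cx", "cy" (pixels), "k1" (the pictures are not rectified: a ray, as slopes to the right and down, at radius r is drawn at 1 + k1 r^2 times it, then the intrinsics apply), "xyz" and "attitude" of the camera in the world; the wrist camera has in their place "mount" (4x4, takes a point from camera to tool coordinates, whose origin is the TCP and whose axes are the flange's). Camera axes: x right, y down, z forward; pixel columns grow to the right and rows downward; lengths in m; the calibration is good to about 2 mm. A picture is of the moment at which its call begins: read the wrist's pose just before it. There is no depth.
- ticket.hand_in(): hands the job in; it is judged then, once.
Trained networks look in the newest picture that a camera, given by its name, has taken for a name from the list of things; names that differ only in an ending like _2 or _b are one class to them, and where a whole thing is asked for, a point or a joint stands for the part that bears it (a point fixed in the world has none). Each returns a list of dicts, best first, with "conf" (0 to 1); they miss things now and then, are a little off and sometimes report something else, mostly with a low value. They report only what shows in the picture. A call takes as long as a camera call.
- spotter.find_in(target, camera): "uv" ([column, row] in pixels, amid what is visible of it).
- spotter.cut_out(target, camera): "region" (400x640 bool, what is visible of it) and "uv" ([column, row] in pixels, amid what is visible of it).
- spotter.landmark_of(target, camera): "uv" ([column, row] in pixels: a listed point, or the origin of a listed thing).
The state is a dict: "clock": time; "joint_pos": joint angles; "qvel": joint speeds; "tau": joint torques, N m; "tcp_pos": TCP position; "orientation": TCP orientation; "wrist_force": force on the tool from outside, world axes, zero at the start; "ft_torque": the same for the moment, N m; "finger_gap": finger opening in m; "grip_force": force on a finger pad.
Only numpy, scipy, OpenCV 4.12 (cv2) and the standard library are available. Lean on these libraries where they do the work, as an engineer would, in place of code of your own. Each camera call takes 0.05 s, during which the arm holds its last target. There are 200 camera calls.

### The job

Fresh batteries have been loaded into the green standby power unit: swing its battery cover fully shut, then change the black selector on its deck over from mains (blue mark) to battery (orange mark), stopping at off in the centre (white mark) for about a second on the way. Leave the batteries, the tools and everything else on the bench where they are, and end with the hand clear of the unit.

Things in the scene. Friction and masses are not known exactly. Their poses are not given: they have to be found in the camera images.
- unit: fixed green case, 190 mm deep (x -90 to 100), 342 mm wide (y -171 to 171; side handles to 194); origin under its middle on the bench, x away from the operator, y to the operator's left, z up. Left half (y > 0): open battery bay, rim 110 mm high. Right half: control deck, mustard top 98 mm high, with a flat panel meter and two lamps at its far edge (up to 110 mm high)
- cover_hinge (a point): middle of the cover's level hinge line, which runs along the unit's y at the far side of the bay (75, 86, 116 mm in the unit's frame); axes as the unit's. The hinge line lies mid-thickness of the cover
- cover_tab (a point): middle of the steel finger tab on the cover's free edge, 177 mm from the hinge line; tab 70 mm wide, 24 long, 8 thick, its end 189 mm from the hinge. Cover: green slab 168 mm wide, 12 mm thick, reaching 166 mm from the hinge; six ribs on its outer side, 24 mm apart, each 8 mm wide, run from 23 to 147 mm from the hinge, their tops 13 mm off the slab's mid-plane
- cover (a joint): opening angle of the cover, rad: 0 shut (flat on the rim, ribs up), 1.57 upright; starts between 1.1 and 1.5, ribs facing away from the operator. A stiff hinge (about 0.5 N m) keeps it at any angle; no latch; it may be pushed or pinched anywhere
- selector_grip (a point): on the selector's upright turning axis, at gripping height. Handle: black bar 76 mm long, 14 thick, from 20 mm below to 14 mm above this point, along this point's x, which points to its white-lined pointer end; a disc (radius 22 mm) lies 19 mm below the point, a 104 mm square plate 24 mm below it with marks: blue mains (operator's right), white off (straight away), orange battery (left)
- selector (a joint): angle of the selector, rad, growing anticlockwise from above: -0.785 mains (blue, end stop), 0 off (white), +0.785 battery (orange, end stop). It stays where it is left (friction about 0.15 N m, no detents)
- pack_a_mid (a point): middle of one of the two batteries loaded in the bay, dark brick 65 x 151 x 94 mm with a blue band, its top about 8 mm below the rim; leave it
- pack_b_mid (a point): middle of the other loaded battery, the same; leave it
- old_pack_mid (a point): middle of the old battery with a red band standing on the bench at the left of the unit, 65 x 151 x 94 mm; bystander
- screwdriver_grip (a point): screwdriver with red handle lying at the right of the unit, 200 mm long; bystander
- wrench_grip (a point): steel wrench lying in front of the unit, 180 mm long; bystander
- oil_bottle_mid (a point): middle of a white oil bottle with a red cap, diameter 52 mm, 130 mm high, at the right front of the unit; bystander
- tape_mid (a point): middle of a black roll of tape lying at the left front of the unit, diameter 104 mm, 48 mm high; bystander
- meter_mid (a point): middle of a yellow hand multimeter lying at the right of the unit, 180 x 84 x 48 mm; bystander
- drill_mid (a point): dark green cordless drill standing on its battery at the far left of the bench, about 180 mm long, 211 mm high; the point is 100 mm up; bystander

How it is judged:
On the way, in this order (a step that is already met when the one before it is completed fails the run):
1. the battery cover is shut (within 0.04 rad) with the selector still on mains (below -0.5 rad) (value of joint cover below 0.04 rad and value of joint selector below -0.5 rad), for 0.1 s.
2. the selector stands still (under 0.1 rad/s) at centre off (within 0.15 rad) for 0.6 s, cover still shut (value of joint selector between -0.15 and 0.15 rad and value of joint cover below 0.04 rad and velocity of joint selector between -0.1 and 0.1 rad/s), for 0.6 s.
3. the selector is at battery (above 0.65 rad) (value of joint selector above 0.65 rad), for 0.1 s.
At the end, for the whole second after the job is handed in: The cover is shut to within 0.04 rad (about 7 mm at its free edge) and the selector is at battery, above 0.65 rad (value of joint cover below 0.04 rad and value of joint selector above 0.65 rad); the robot touches nothing.
It fails at once if a battery or a bystander is moved by more than 30 mm (distance of any of pack_a_mid, pack_b_mid, old_pack_mid, screwdriver_grip, wrench_grip, oil_bottle_mid, tape_mid, meter_mid, drill_mid from where it was at the start of the episode above 0.03 m).
It also fails if it takes over 53 s, if anything falls off the work surface, if the arm or the gripper's body presses on something with over 40 N, if the wrist force passes 120 N, or if a joint passes its speed limit or range.

## Working session

There is one attempt and no reset: what is moved stays moved. The work goes in short steps, Python scripts to look and compute and a tool call to move; the robot and the scene stay as the last step left them, time stands still between calls to the robot, and variables do not carry over. Pictures are saved under pics/ and viewed, at most 10 in all, crops included, and the job is handed in when it is done.

Besides the shell and the picture viewer there is one more tool, called after ">>>" as name([rows], argument=value, ...), one row to a line, values as JSON. jog_arm: Moves the arm, as the interface text tells. Shifts and turns lie within -1 to 1; 1 stands for 0.25 m of shift or 180 degrees of turn. Its arguments: {"type":"object","properties":{"increments":{"type":"array"},"force":{"type":"number"}},"required":["increments"]}

```bash
mkdir -p pics; cat > h.py <<'E'
import numpy as np, cv2
from scipy.spatial.transform import Rotation as R
from workcell import env, cams, ticket, spotter
def q2R(q): return R.from_quat([q[1],q[2],q[3],q[0]]).as_matrix()
def cam(name):
    s=env.get_state(); c=cams.read_camera(name)
    if 'mount' in c:
        M=np.array(c['mount']); Rt=q2R(s['orientation']); c['R']=Rt@M[:3,:3]; c['t']=Rt@M[:3,3]+np.array(s['tcp_pos'])
    else:
        a=np.array(c['attitude']); c['R']=a if a.shape==(3,3) else q2R(a); c['t']=np.array(c['xyz'])
    return c
def ray(c,uv):
    d=np.array([(uv[0]-c['cx'])/c['fx'],(uv[1]-c['cy'])/c['fy']]); p=d.copy()
    for _ in range(30): p=d/(1+c['k1']*(p@p))
    return c['R']@np.array([p[0],p[1],1.])
def at_z(c,uv,z):
    d=ray(c,uv); return c['t']+d*(z-c['t'][2])/d[2]
def proj(c,P):
    p=c['R'].T@(np.asarray(P)-c['t']); p=p[:2]/p[2]; p=p*(1+c['k1']*(p@p))
    return np.array([c['fx']*p[0]+c['cx'],c['fy']*p[1]+c['cy']])
def tri(obs):
    A=np.zeros((3,3));b=np.zeros(3)
    for c,uv in obs:
        d=ray(c,uv); d/=np.linalg.norm(d); Q=np.eye(3)-np.outer(d,d); A+=Q; b+=Q@c['t']
    P=np.linalg.solve(A,b); return P,[np.round(proj(c,P)-uv,1) for c,uv in obs]
def save(c,n): cv2.imwrite('pics/'+n,c['pixels'][:,:,::-1])
E
python3 - <<'E'
from h import *
s=env.get_state(); print(s)
C={n:cam(n) for n in('scene','top')}
for n in C:
    save(C[n],n+'0.png'); print(n,C[n]['t'].round(3),C[n]['R'].round(2).tolist(),C[n]['fx'],C[n]['k1'])
for t in 'unit cover_hinge cover_tab selector_grip pack_a_mid old_pack_mid oil_bottle_mid tape_mid meter_mid drill_mid screwdriver_grip wrench_grip'.split():
    o=[]
    for n in C:
        l=spotter.landmark_of(t,n)
        print(t,n,[(np.round(x['uv'],1).tolist(),round(x['conf'],2)) for x in l[:2]])
        if l:o.append((C[n],np.array(l[0]['uv'])))
    if len(o)==2: print('   ',tri(o))
E
```

```text
{'clock': 0.0, 'joint_pos': array([-1.45855781e+00,  3.14020323e-01,  4.49847288e-02,  1.30359899e+00,
        6.26508117e-06,  1.43121022e+00]), 'qvel': array([-1.77448909e-03, -1.03563115e-03,  2.46176153e-04,  7.75748584e-05,
        1.54465204e-03,  8.28914006e-05]), 'tau': array([ 4.53309749e-04, -4.80632758e+01,  2.98531115e+01,  1.92594709e-02,
       -1.80918769e-04, -1.87982494e-05]), 'tcp_pos': array([ 0.14321643, -0.55635476,  0.23039989]), 'orientation': array([-9.19002370e-04,  9.92083093e-01,  1.25579821e-01,  1.56998656e-05]), 'wrist_force': array([-0.40656029, -0.24607442, -0.46442311]), 'ft_torque': array([ 0.0427263 ,  0.03727127, -0.01247952]), 'grip_force': 0.0, 'finger_gap': 0.08543580777265408}
scene [1.73  0.159 1.277] [[-0.09, 0.7, -0.71], [1.0, 0.07, -0.06], [0.01, -0.71, -0.7]] 504.9660087016073 -0.136679009416269
top [0.459 0.072 1.193] [[-0.02, -1.0, 0.06], [-1.0, 0.02, -0.02], [0.01, -0.06, -1.0]] 415.1950611804372 0.032024867751031465
unit scene [([291.6, 222.8], 0.78)]
unit top [([341.8, 185.4], 0.56)]
    (array([ 0.57165707, -0.02134337,  0.00352958])
[... 1202 characters left out ...]
70709, 0.18637576, 0.03284615]), [array([ 1.6, -0.1]), array([ 2.1, -0.2])])
meter_mid scene [([183.7, 217.6], 0.56), ([374.8, 207.6], 0.53)]
meter_mid top [([467.1, 174.8], 0.82)]
    (array([ 0.59404082, -0.38654649,  0.01404998]), [array([0.6, 0.2]), array([ 0.8, -0.1])])
drill_mid scene [([458.7, 188.1], 0.85)]
drill_mid top [([131.0, 231.3], 0.69)]
    (array([0.45380377, 0.53869783, 0.10336924]), [array([-2.2,  0.6]), array([-3.2,  0.3])])
screwdriver_grip scene [([216.7, 220.1], 0.49)]
screwdriver_grip top [([423.5, 168.5], 0.86)]
    (array([ 0.61245204, -0.25993726,  0.03387301]), [array([1.4, 0.3]), array([ 1.7, -0.2])])
wrench_grip scene []
wrench_grip top [([364.6, 242.1], 0.56)]
```

```bash
python3 - <<'E'
import cv2
a=cv2.imread('pics/scene0.png');b=cv2.imread('pics/top0.png')
a=cv2.resize(a[120:290,160:500],(800,400)); b=cv2.resize(b[110:290,200:500],(800,480))[:]
cv2.imwrite('pics/a.png',a); cv2.imwrite('pics/b.png',b)
E
```

```text
(no output)
```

View pics/a.png

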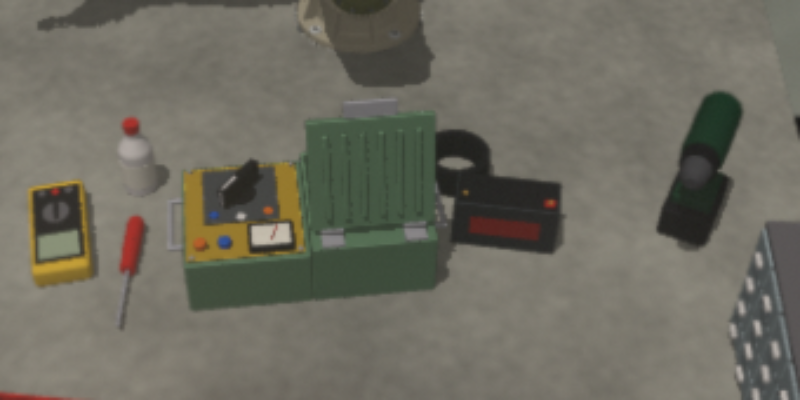

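View pics/b.png

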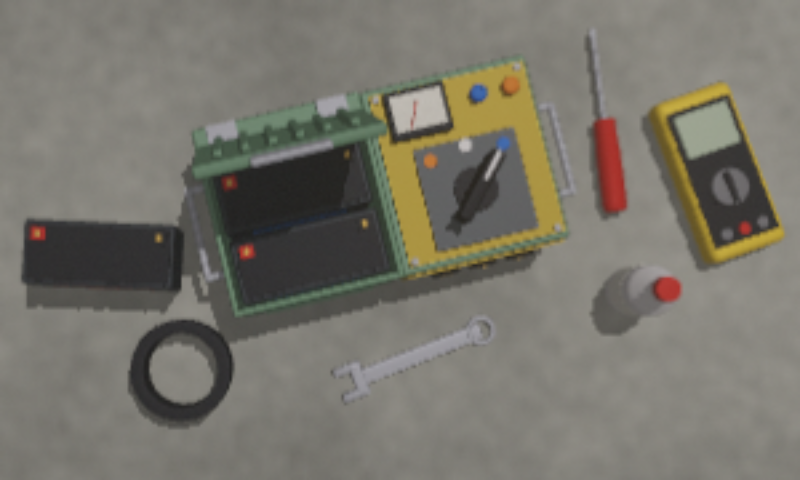

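The scene view (crop) shows the cover open with its ribs away from the operator, tab at full-image px (319,171). The top view (crop) shows the unit yawed about 0.21 rad, with the selector pointing at blue, px (380,182). The wrench, tape and bottle are clear of my path. First I raise the arm and turn the wrist half a turn to keep joint 6 in range.

>>> jog_arm([
  [[0,0,-0.06,0,0,-0.0475,255],[0,0,-0.06,0,0,-0.0475,255],[0,0,-0.06,0,0,-0.0475,255],[0,0,-0.06,0,0,-0.0475,255],[0,0,-0.06,0,0,-0.0475,255],[0,0,-0.06,0,0,-0.0475,255],[0,0,-0.06,0,0,-0.0475,255],[0,0,-0.06,0,0,-0.0475,255],[0,0,-0.06,0,0,-0.0475,255],[0,0,-0.06,0,0,-0.0475,255],[0,0,0,0,0,-0.0475,255],[0,0,0,0,0,-0.0475,255],[0,0,0,0,0,-0.0475,255],[0,0,0,0,0,-0.0475,255],[0,0,0,0,0,-0.0475,255],[0,0,0,0,0,-0.0475,255],[0,0,0,0,0,-0.0475,255],[0,0,0,0,0,-0.0475,255],[0,0,0,0,0,-0.0475,255],[0,0,0,0,0,-0.0475,255]],
], force=30)

```text
clock: 3.3
tcp_pos: [0.1433, -0.5569, 0.3814]
orientation: [0.0, -0.05, 0.999, -0.0]
wrist_force: [-0.1, 0.3, -0.3]
finger_gap: 0.0001
grip_force: 0.0
```

>>> jog_arm([
  [[0,0,0,0,0,-0.035,255],[-0.126,0.101,0,0,0,0,255],[-0.126,0.101,0,0,0,0,255],[-0.126,0.101,0,0,0,0,255],[-0.126,0.101,0,0,0,0,255],[-0.126,0.101,0,0,0,0,255],[-0.126,0.101,0,0,0,0,255],[-0.126,0.101,0,0,0,0,255],[-0.126,0.101,0,0,0,0,255],[-0.126,0.101,0,0,0,0,255],[-0.126,0.101,0,0,0,0,255],[-0.126,0.101,0,0,0,0,255],[-0.126,0.101,0,0,0,0,255],[-0.126,0.101,0,0,0,0,255],[-0.126,0.101,0,0,0,0,255],[0,0,0,0,0,0,255]],
])

```text
clock: 4.9
tcp_pos: [0.5054, -0.1177, 0.3808]
orientation: [0.0, -0.105, 0.994, 0.001]
wrist_force: [-0.6, -0.2, 0.9]
finger_gap: 0.0
grip_force: 0.0
```

```bash
python3 - <<'E'
from h import *
c=cam('wrist'); save(c,'w1.png'); s=env.get_state(); print(s['clock'],s['tcp_pos'],s['joint_pos'].round(2)); print(c['t'],c['R'].round(2).tolist())
for t in 'unit cover_hinge cover_tab selector_grip'.split():
    l=spotter.landmark_of(t,'wrist')
    print(t,[(np.round(x['uv'],1).tolist(),round(x['conf'],2)) for x in l[:2]])
    z=dict(unit=0,cover_hinge=.116,cover_tab=.28,selector_grip=.124)[t]
    if l: print(at_z(c,l[0]['uv'],z).round(4))
E
```

```text
4.95 [ 0.50421238 -0.11929351  0.38087875] [-0.39  0.21  0.27  1.63 -0.   -0.6 ]
[ 0.44091986 -0.13209504  0.52387705] [[-0.21, 0.94, 0.26], [0.98, 0.2, 0.06], [0.0, 0.26, -0.97]]
unit [([365.9, 201.3], 0.79)]
[ 0.5715 -0.0225  0.    ]
cover_hinge [([433.8, 274.2], 0.8), ([216.2, 195.3], 0.72)]
[0.6287 0.0768 0.116 ]
cover_tab [([510.4, 330.7], 0.94)]
[0.5936 0.0789 0.28  ]
selector_grip []
```

View pics/w1.png

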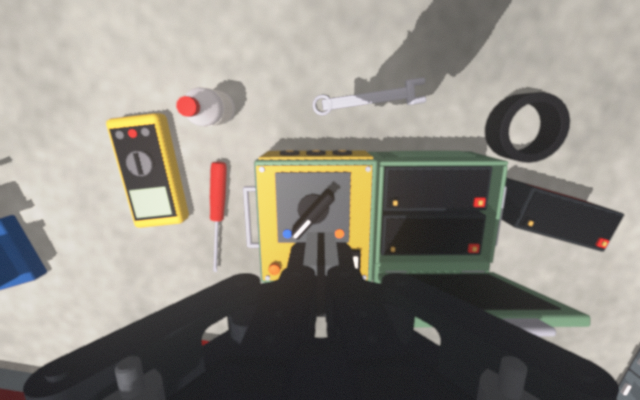

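The wrist view shows the unit square to the image, with the bay rim along row ~157. The handle is centred near px (315,208) with its pointer at blue. The cover and tab are at the lower right, px (510,331). Next, go behind the cover and down.

>>> jog_arm([
  [[-0.132,0.132,0,0,0,0,255],[-0.132,0.132,0,0,0,0,255],[-0.132,0.132,0,0,0,0,255],[-0.132,0.132,0,0,0,0,255],[-0.132,0.132,0,0,0,0,255],[0,0,0,0,0,0,255],[0,0,0.105,0,0,0,255],[0,0,0.105,0,0,0,255],[0,0,0.105,0,0,0,255],[0,0,0.105,0,0,0,255],[0,0,0,0,0,0,255]],
])

```text
clock: 6.25
tcp_pos: [0.6287, 0.0719, 0.2726]
orientation: [-0.004, -0.101, 0.995, 0.0]
wrist_force: [0.0, -0.3, 0.2]
finger_gap: 0.0001
grip_force: 0.0
```

```bash
python3 - <<'E'
from h import *
c=cam('scene'); cv2.imwrite('pics/s1.png',cv2.resize(c['pixels'][90:270,220:440,::-1],(733,600)))
E
```

```text
(no output)
```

View pics/s1.png

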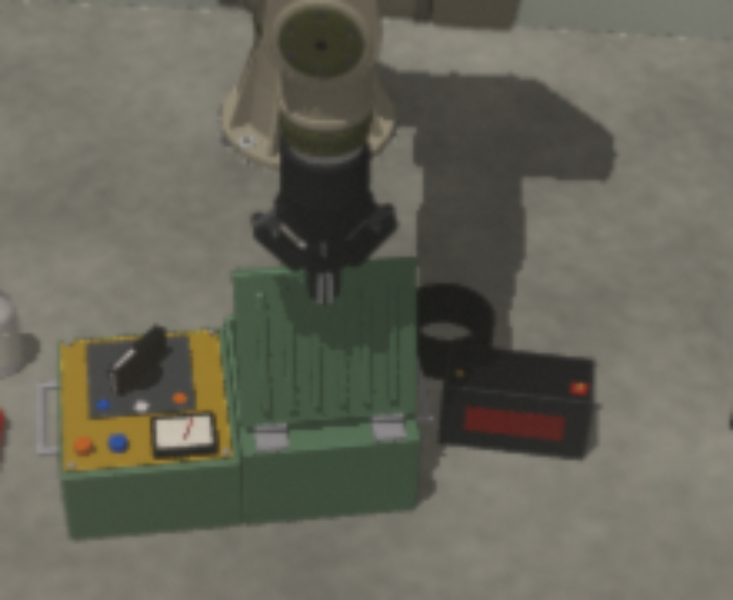

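The image shows closed fingertips (crop px 323,295) behind the ribbed side near the top of the cover. Now swing it along the arc.

>>> jog_arm([
  [[0.06,0,-0.004,0,0,0,255],[0.072,0,-0.004,0,0,0,255],[0.088,0,0.024,0,0,0,255],[0.084,0,0.036,0,0,0,255],[0.068,0,0.044,0,0,0,255],[0.068,0,0.056,0,0,0,255],[0.06,0,0.06,0,0,0,255],[0.05,0,0.068,0,0,0,255],[0.042,0,0.076,0,0,0,255],[0.034,0,0.08,0,0,0,255],[0,0,0,0,0,0,255]],
])

```text
clock: 7.4
tcp_pos: [0.4768, 0.0413, 0.1675]
orientation: [-0.0, -0.101, 0.995, -0.0]
wrist_force: [-0.0, 0.1, -0.3]
finger_gap: 0.0
grip_force: 0.0
```

```bash
python3 - <<'E'
from h import *
c=cam('scene'); cv2.imwrite('pics/s2.png',cv2.resize(c['pixels'][90:270,220:440,::-1],(733,600)))
E
```

```text
(no output)
```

View pics/s2.png

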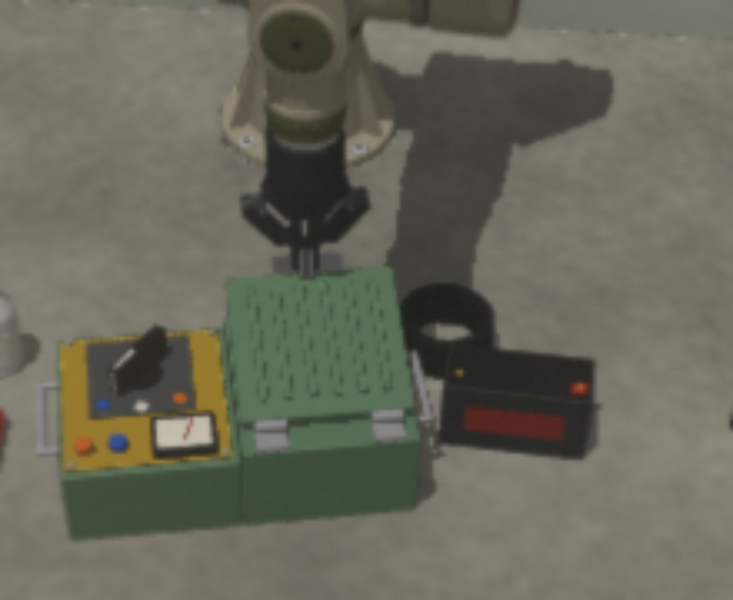

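The cover is mostly down, with the fingers on the tab. Press it shut.

>>> jog_arm([
  [[0.008,0,0.05,0,0,0,255],[0.008,0,0.05,0,0,0,255],[0.008,0,0.05,0,0,0,255],[0,0,0.012,0,0,0,255],[0,0,0.012,0,0,0,255],[0,0,0.012,0,0,0,255],[0,0,0.012,0,0,0,255]],
])

```text
clock: 8.15
tcp_pos: [0.4736, 0.0406, 0.1215]
orientation: [0.002, -0.102, 0.995, -0.001]
wrist_force: [-13.6, -1.7, 47.1]
finger_gap: -0.0004
grip_force: 23.5
```

>>> jog_arm([
  [[0,0,0,0,0,0,255],[0,0,-0.05,0,0,0,255],[0,0,-0.15,0,0,0,255],[0,0,-0.15,0,0,0,255],[0,0,-0.15,0,0,0,255],[0.02,-0.175,0,0,0,0,0],[0.02,-0.175,0,0,0,0,0],[0.02,-0.175,0,0,0,0,0],[0.02,-0.175,0,0,0,0,0],[0,0,0,0,0,0,0],[0,0,0,0,0,0,0],[0,0,0,0,0,0,0]],
])

```text
clock: 9.35
tcp_pos: [0.488, -0.1337, 0.2429]
orientation: [-0.0, -0.102, 0.995, 0.0]
wrist_force: [-0.4, -0.2, 0.2]
finger_gap: 0.0853
grip_force: 0.0
```

```bash
python3 - <<'E'
from h import *
c=cam('wrist'); save(c,'w2.png'); s=env.get_state(); print(s['clock'],s['tcp_pos'],c['t'])
C={'wrist':c,'top':cam('top'),'scene':cam('scene')}; 
for t in ['selector_grip','cover_tab','unit']:
  o=[]
  for n in C:
    l=spotter.landmark_of(t,n); print(t,n,[(np.round(x['uv'],1).tolist(),round(x['conf'],2)) for x in l[:2]])
    if l: o.append((C[n],np.array(l[0]['uv'])))
    if l and t[0]=='s': print(at_z(C[n],l[0]['uv'],.124).round(4))
  if len(o)>1: print(tri(o))
r=spotter.cut_out('selector_grip','wrist')
if r:
  m=r[0]['region']; print(r[0]['conf'],m.sum()); v,u=np.nonzero(m)
  P=np.array([at_z(c,p,.13)[:2] for p in np.c_[u,v][::3]]); print(P.mean(0),np.linalg.svd(P-P.mean(0))[2][0] if len(P)<3000 else '')
for th in(-.785,):
  a=np.array([.5715,-.0225,0])
E
```

```text
9.4 [ 0.48805048 -0.13339882  0.24298022] [ 0.42358169 -0.14769975  0.38607221]
selector_grip wrist [([322.2, 281.7], 0.87)]
[ 0.5736 -0.1145  0.124 ]
selector_grip top [([377.8, 180.0], 0.61)]
[ 0.5726 -0.1101  0.124 ]
selector_grip scene [([261.4, 202.2], 0.68)]
[ 0.6012 -0.1077  0.124 ]
(array([ 0.57969745, -0.11270623,  0.10524125]), [array([ 0.4, -4.2]), array([-0.3, -1.9]), array([-0.1, -0.7])])
cover_tab wrist [([521.7, 194.5], 0.67)]
cover_tab top [([322.5, 225.2], 0.56)]
cover_tab scene [([314.5, 177.3], 0.95)]
(array([0.45737539, 0.04351073, 0.11567474]), [array([-0.3,  1. ]), array([-3. ,  0.6]), array([-2.3, -0.1])])
unit wrist [([388.5, 244.0], 0.77)]
unit top [([341.9, 183.9], 0.9)]
unit scene [([291.0, 224.2], 0.84)]
(array([ 0.5742401 , -0.022794  , -0.00204653]), [array([-0.2,  1.4]), array([-1.5,  0.9]), array([-1.3,  0.1])])
0.63 2637
[ 0.5656597  -0.11675733] [ 0.92064917 -0.39039097]
```

View pics/w2.png

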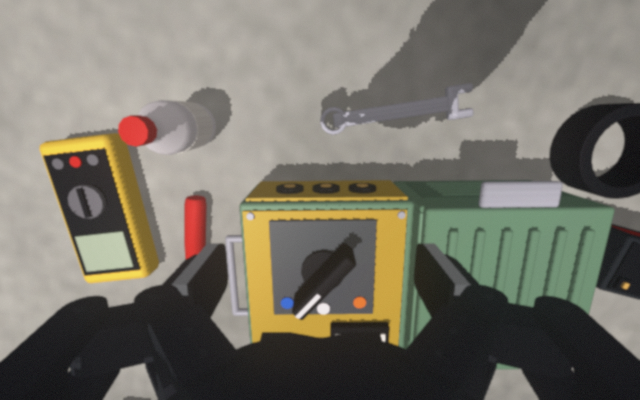

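The wrist view shows the cover flat and shut, ribs up. The handle runs from px (355,240) to its white-lined pointer end near (305,310). The plate corners are about (272,220), (375,220), (377,313) and (273,315).

```bash
python3 - <<'E'
from h import *
c=cam('wrist')
P=np.array([at_z(c,p,.1)[:2] for p in[(272,220),(375,220),(377,313),(273,315)]]); print(P.round(4),P.mean(0))
for i in range(4): d=P[(i+1)%4]-P[i]; print(np.linalg.norm(d),np.arctan2(d[1],d[0]))
# refine: top camera view and dark handle mask
g=c['pixels'].max(2); m=((g<45)).astype(np.uint8); m[:215]=0;m[325:]=0;m[:,:275]=0;m[:,376:]=0
n,l,st,ce=cv2.connectedComponentsWithStats(m); i=1+st[1:,4].argmax(); print(st[i],ce[i])
v,u=np.nonzero(l==i); Q=np.array([at_z(c,p,.13)[:2] for p in np.c_[u,v]]); print(Q.mean(0)); w=cv2.minAreaRect(Q.astype(np.float32)*1000); print(w)
for y in (.5,):
  for z in(.13,.138): print(z,[at_z(c,p,z)[:2].round(4) for p in[(350,235),(303,315)]])
E
```

```text
[[ 0.532  -0.1737]
 [ 0.5116 -0.0761]
 [ 0.6117 -0.0482]
 [ 0.6365 -0.1552]] [ 0.57294819 -0.11328511]
0.09970744625322633 1.7765007896449851
0.1039315116384058 0.27144349689569347
0.10980217728130458 -1.3429797405115262
0.10618423402670273 -2.966410184569754
[295 244  60  64 837] [325.66905615 270.51612903]
[ 0.55872479 -0.11553551]
((564.7651977539062, -119.04070281982422), (19.849716186523438, 77.31175231933594), 53.73289489746094)
0.13 [array([ 0.5204, -0.1017]), array([ 0.6084, -0.1267])]
0.138 [array([ 0.5173, -0.1031]), array([ 0.6026, -0.1274])]
```

>>> jog_arm([
  [[-0.116,0.002,0,0,0,0,0],[-0.116,0.002,0,0,0,0,0],[-0.117,0.001,0,0,0,0,0],[0,0,0,0,0,0.041,0],[0,0,0,0,0,0.041,0],[0,0,0,0,0,0.041,0],[0,0,0,0,0,0.041,0],[0,0,0,0,0,0.041,0],[0,0,0,0,0,0.041,0],[0,0,0.1,0,0,0,0],[0,0,0.1,0,0,0,0],[0,0,0,0,0,0,0]],
])

```text
clock: 11.25
tcp_pos: [0.5711, -0.1149, 0.1893]
orientation: [-0.003, 0.28, 0.96, 0.0]
wrist_force: [-0.4, 0.6, -0.6]
finger_gap: 0.0852
grip_force: 0.0
```

```bash
python3 - <<'E'
from h import *
c=cam('wrist'); save(c,'w3.png'); s=env.get_state(); print(s['clock'],s['tcp_pos'],s['orientation'].round(4),s['joint_pos'].round(2))
for P in[(.573,-.114,.124),s['tcp_pos']]: print(proj(c,P))
E
```

```text
11.3 [ 0.57196643 -0.11519888  0.19128133] [-2.000e-03  2.803e-01  9.599e-01  1.000e-04] [-0.34  0.35 -0.01  1.22 -0.    0.23]
[323.72511871 211.35194734]
[321.74696203 252.02859405]
```

View pics/w3.png

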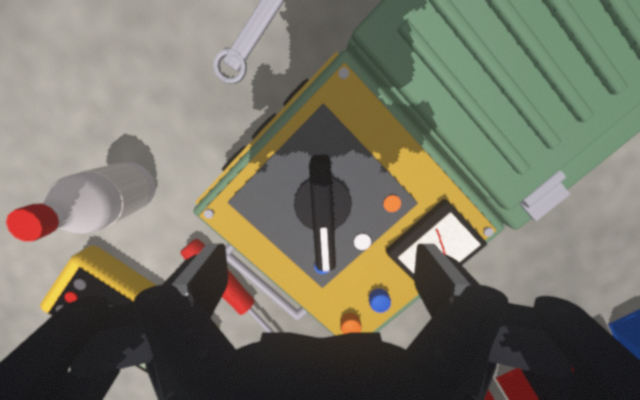

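The handle lies upright in the view, from (320,158) to (325,270) and centred between the fingers. My predicted point (324,211) sits on it. Descend and grip.

>>> jog_arm([
  [[0,0,0.076,0,0,0,0],[0,0,0.076,0,0,0,0],[0,0,0.076,0,0,0,0],[0,0,0.076,0,0,0,0],[0,0,0,0,0,0,0],[0,0,0,0,0,0,255],[0,0,0,0,0,0,255],[0,0,0,0,0,0,255],[0,0,0,0,0,0,255],[0,0,0,0,0,0,255],[0,0,0,0,0,0,255],[0,0,0,0,0,0,255],[0,0,0,0,0,0,255]],
], force=30)

```text
clock: 12.6
tcp_pos: [0.5741, -0.1154, 0.1175]
orientation: [0.001, 0.28, 0.96, 0.0]
wrist_force: [2.0, 1.2, 5.5]
finger_gap: 0.0137
grip_force: 30.0
```

>>> jog_arm([
  [[0,0,0,0,0,-0.025,255],[0,0,0,0,0,-0.025,255],[0,0,0,0,0,-0.025,255],[0,0,0,0,0,-0.025,255],[0,0,0,0,0,-0.025,255],[0,0,0,0,0,-0.025,255],[0,0,0,0,0,-0.025,255],[0,0,0,0,0,-0.025,255],[0,0,0,0,0,-0.025,255],[0,0,0,0,0,-0.025,255],[0,0,0,0,0,0,255],[0,0,0,0,0,0,255]],
])

```text
clock: 13.8
tcp_pos: [0.5744, -0.1137, 0.1176]
orientation: [0.002, -0.109, 0.994, 0.001]
wrist_force: [3.6, 7.7, 6.0]
finger_gap: 0.0131
grip_force: 29.8
```

```bash
python3 - <<'E'
from h import *
s=env.get_state(); c=cam('wrist'); top=cam('top'); save(c,'w4.png'); q=s['orientation']; print(s['tcp_pos'],2*np.arctan2(q[2],q[1]),s['wrist_force'],s['ft_torque'])
a=cv2.resize(top['pixels'][140:230,320:440,::-1],(400,300),interpolation=cv2.INTER_CUBIC); b=c['pixels'][100:400,120:520,::-1]
cv2.imwrite('pics/m4.png',np.hstack([a,b]))
E
```

```text
[ 0.57444065 -0.11369205  0.11756996] 3.3605350499545974 [3.59221695 7.65564028 6.04458264] [ 1.55489469 -0.66681636  0.11299147]
```

View pics/m4.png

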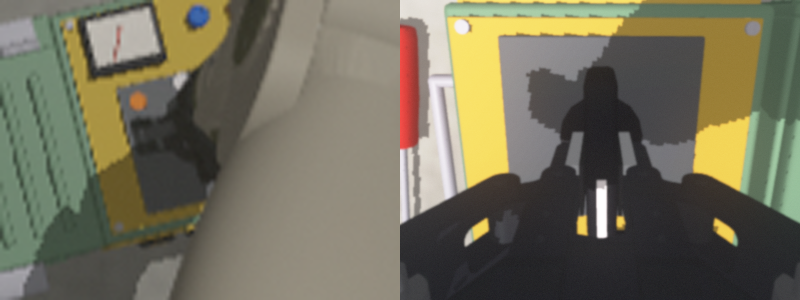

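The wrist view shows the handle upright, parallel to the plate's edges, so it is at off. Dwell about a second, then turn on to battery.

>>> jog_arm([
  [[0,0,0,0,0,0,255],[0,0,0,0,0,0,255],[0,0,0,0,0,0,255],[0,0,0,0,0,0,255],[0,0,0,0,0,0,255],[0,0,0,0,0,0,255],[0,0,0,0,0,0,255],[0,0,0,0,0,0,255],[0,0,0,0,0,-0.024,255],[0,0,0,0,0,-0.024,255],[0,0,0,0,0,-0.024,255],[0,0,0,0,0,-0.024,255],[0,0,0,0,0,-0.024,255],[0,0,0,0,0,-0.024,255],[0,0,0,0,0,-0.024,255],[0,0,0,0,0,-0.024,255],[0,0,0,0,0,-0.024,255],[0,0,0,0,0,-0.024,255]],
])

```text
clock: 15.7
tcp_pos: [0.5734, -0.1123, 0.1175]
orientation: [0.002, -0.469, 0.883, 0.002]
wrist_force: [0.7, 11.8, 7.7]
finger_gap: 0.0135
grip_force: 30.0
```

>>> jog_arm([
  [[0,0,0,0,0,0,255],[0,0,0,0,0,0,255],[0,0,0,0,0,0,255]],
])

```text
clock: 16.0
tcp_pos: [0.5734, -0.1123, 0.1175]
orientation: [0.002, -0.468, 0.884, 0.002]
wrist_force: [0.6, 10.8, 8.0]
finger_gap: 0.0136
grip_force: 30.0
```

>>> jog_arm([
  [[0,0,0,0,0,0,130],[0,0,0,0,0,0,130],[0,0,0,0,0,0,130],[0,0,0,0,0,0,130],[0,0,0,0,0,0,130],[0,0,-0.04,0,0,0,130],[0,0,-0.1,0,0,0,130],[0,0,-0.15,0,0,0,130],[0,0,-0.15,0,0,0,130],[0,0,-0.15,0,0,0,130],[0,0,-0.1,0,0,0,130],[0,0,0,0,0,0,130],[0,0,0,0,0,0,130]],
])

```text
clock: 17.3
tcp_pos: [0.5736, -0.1158, 0.2902]
orientation: [0.001, -0.467, 0.884, -0.001]
wrist_force: [-0.2, 0.5, -0.8]
finger_gap: 0.0414
grip_force: 0.0
```

```bash
python3 - <<'E'
from h import *
s=env.get_state(); c=cam('wrist'); top=cam('scene'); print(s['tcp_pos'],s['wrist_force'])
a=cv2.resize(top['pixels'][150:270,220:380,::-1],(400,300),interpolation=cv2.INTER_CUBIC); b=c['pixels'][60:360,120:520,::-1]
cv2.imwrite('pics/m5.png',np.hstack([a,b]))
E
```

```text
[ 0.57358925 -0.11577009  0.29022506] [-0.17265212  0.51399226 -0.75260805]
```

View pics/m5.png

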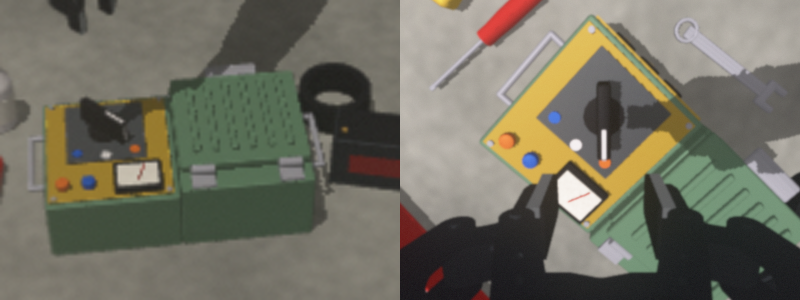

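The cover is shut flat, the pointer is at orange (right half, px (605,160)), and the hand is clear. Handing in.

```bash
python3 -c "
from workcell import ticket
print(ticket.hand_in())"
```

```text
the job is handed in; nothing more can be done
None
```

The battery cover is shut and the selector went from mains to off, held about a second, then on to battery; the last pictures show both in place with the hand clear, and I handed the job in at about 17 s (no verdict came back).

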